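# Seal the lid of a sweet tub along its edge

### The arm

A 6-joint arm with a two-finger parallel gripper is mounted at the origin on the work surface. World frame = base frame: x ahead of the robot, y to its left, z up, the work surface at z = 0. Lengths are in m, angles in rad, forces in N, time in s.
With the tool pointing down it reaches from about 0.275 to 0.975 m from the base axis. Payload 8.4 kg.
Tool frame: the origin (TCP) lies between the finger pads; the fingertips stand 22 mm ahead of it and the grasp point (between the pads) lies 3 mm ahead of it; z points along the fingers, y is the line along which they close (so a half turn about z gives the same grasp; the last joint's range is limited). The gripper opens to 92 mm and grips with 3 to 60 N. Pads are 20 mm wide; open, the fingers measure 128 mm over their backs; the gripper's body (75 mm by 189 mm) begins 69 mm behind the grasp point.
Start: joints at [-0.002, 0.353, 1.633, -0, 1.155, -0.002], TCP at [0.625, -0, 0.237] pointing down, gripper open.
Joint ranges: [-2.63, 2.63], [-0.92, 2.1], [0.06, 2.66], [-1.3, 4.44], [0, 2.69], [-3.02, 3.02]. Speed limits (rad/s): [2.22, 2.22, 2.79, 3.14, 3.14, 3.14].

### API

Orientations are given as a 3x3 rotation matrix whose columns are the frame's x, y, z axes.
In Python, from station import * gives the robot as it stands. The module is installed in compiled form; this text tells all that it offers.
- The arm moves only by the shell command python3 -m pendant 'ROWS' [OPENING]. ROWS is JSON, a list that holds one entry, the list of rows, each a list of 6 numbers: the shift along the world's x, y, z each as a share of 500 mm, from -1 to 1, then the turn, a rotation vector about the world's x, y, z each as a share of 1.5 rad, from -1 to 1. A call has exactly 10 rows; each row shifts and turns the commanded pose from where the row before left it; what a row does not reach is not made up. A row lasts 1/10 s, in which the tool goes at most 50 mm and 8.59 degrees, less where a joint would pass 70% of its speed; a pose out of reach is approached as far as the arm can. A call with a number of a shift or a turn outside -1 to 1 is refused whole. A call with a gripper value outside its range is refused whole. OPENING is the closure, from 0 (fully open) to 1 (shut), set as the call begins (- or left out, the last holds). The fingers move at their own pace and stop on an object; the grip force is fixed at half the most. Time passes only in rows, so rows that do not move let the fingers close, or fill a call up. It gives the time, the measured TCP pose, the force, the opening and the grip force at its end, in the units of the state.
- observe(): the state, without advancing time (a new reading comes with each control period).
- snapshot(name): name is "scene" or "side" or "wrist"; returns the picture (480x640x3 uint8, red, green, blue); there is no depth.
- camera_info(name): a dict with "fx", "fy", "cx", "cy" (pixels), "T" (4x4, takes a point from camera to world coordinates). Camera axes: x right, y up, looking along -z (the intrinsics and any distortion apply to the point x, -y, -z); pixel columns grow to the right and rows downward; lengths in m; the calibration is good to about 2 mm. A picture is of the moment at which its call begins: read the wrist's pose just before it. camera_info takes no time and is no camera call; for the wrist camera it gives the pose at the moment of the call.
- sign_off(): hands the job in; it is judged then, once.
The state is a dict: "time": time; "joints": joint angles; "qvel": joint speeds; "joint_torque": joint torques, N m; "tool_pos": TCP position; "ee_rot": TCP orientation; "contact_force": force on the tool from outside, world axes, zero at the start; "ft_torque": the same for the moment, N m; "width": finger opening in m; "gripper_force": force on a finger pad.
Only numpy, scipy, OpenCV 4.12 (cv2) and the standard library are available. Lean on these libraries where they do the work, as an engineer would, in place of code of your own. Each camera call takes 0.05 s, during which the arm holds its last target. There are 200 camera calls.

### The job

Seal the taller tub of sweets, the one whose lid studs still stand up: with a fingertip, follow the edge of its lid from the pull tab, along the long side and round the corner, gently pressing each of the six studs all the way down, one after another in that order. Do not pick up or shove the tub, do not pick up anything else, and leave the tin on the lid, the sealed tub and everything else where they are.

Things in the scene. Friction and masses are not known exactly. Their poses are not given: they have to be found in the camera images.
- tub: the tub to be sealed: clear box of wrapped sweets, 140 (its x) x 200 (its y) x 80 mm high with a grey lid rim 24 mm wide whose top is 80 mm up; loose, about 1 kg, standing on the counter. Origin: centre of its underside; z up. The lid's clear middle panel is 4 mm lower than the rim. Six white studs stand in the rim: four in the long edge on its -x side, then round the corner two in the short edge on its -y side. The lid is damaged by more than 40 N.
- tab (a point): centre of the grey pull tab (24 x 24 x 4 mm) that sticks out at the tub's -x, +y corner, level with the rim: the end where stud 1 is
- stud1_top (a point): centre of the flat top of stud 1 (counted from the tab), a white disc 22 mm across at x -58, y 66 mm in the tub's frame; standing up its top is 8.5 mm above the rim (88.5 mm above the counter), pressed flat 1.5 mm above it; the point moves with the stud
- stud2_top (a point): centre of the flat top of stud 2 (counted from the tab), a white disc 22 mm across at x -58, y 22 mm in the tub's frame; standing up its top is 8.5 mm above the rim (88.5 mm above the counter), pressed flat 1.5 mm above it; the point moves with the stud
- stud3_top (a point): centre of the flat top of stud 3 (counted from the tab), a white disc 22 mm across at x -58, y -22 mm in the tub's frame; standing up its top is 8.5 mm above the rim (88.5 mm above the counter), pressed flat 1.5 mm above it; the point moves with the stud
- stud4_top (a point): centre of the flat top of stud 4 (counted from the tab), a white disc 22 mm across at x -58, y -66 mm in the tub's frame; standing up its top is 8.5 mm above the rim (88.5 mm above the counter), pressed flat 1.5 mm above it; the point moves with the stud
- stud5_top (a point): centre of the flat top of stud 5 (counted from the tab), a white disc 22 mm across at x -22, y -88 mm in the tub's frame; standing up its top is 8.5 mm above the rim (88.5 mm above the counter), pressed flat 1.5 mm above it; the point moves with the stud
- stud6_top (a point): centre of the flat top of stud 6 (counted from the tab), a white disc 22 mm across at x 22, y -88 mm in the tub's frame; standing up its top is 8.5 mm above the rim (88.5 mm above the counter), pressed flat 1.5 mm above it; the point moves with the stud
- stud1 (a joint): how far stud 1 is pressed down, m: near 0 standing up, 0.007 fully down; it yields to about 4 N and stays where it is left
- stud2 (a joint): how far stud 2 is pressed down, m: near 0 standing up, 0.007 fully down; it yields to about 4 N and stays where it is left
- stud3 (a joint): how far stud 3 is pressed down, m: near 0 standing up, 0.007 fully down; it yields to about 4 N and stays where it is left
- stud4 (a joint): how far stud 4 is pressed down, m: near 0 standing up, 0.007 fully down; it yields to about 4 N and stays where it is left
- stud5 (a joint): how far stud 5 is pressed down, m: near 0 standing up, 0.007 fully down; it yields to about 4 N and stays where it is left
- stud6 (a joint): how far stud 6 is pressed down, m: near 0 standing up, 0.007 fully down; it yields to about 4 N and stays where it is left
- sealed_tub: the neighbouring tub, lower (140 x 200 x 50 mm), lid already sealed: its studs are flat. Loose. Origin: centre of underside
- tin: plain metal tin, 44 mm across, 40 mm tall, standing loose on the middle of the lid to be sealed. Origin: centre of underside
- sweet_box: cardboard box 70 x 45 x 30 mm, loose on the lid of the sealed tub. Origin: centre of underside
- jar: amber jar, 90 mm across, 125 mm tall, loose, beyond the tubs. Origin: centre of underside
- label_roll: roll of labels, ring 76 mm across, 30 mm tall, loose, beyond the tubs. Origin: centre of underside
- carton: white sweet carton with red band, 80 x 130 x 40 mm, loose, at the left. Origin: centre of underside
- scoop: steel serving spoon 200 mm long lying at the right, loose. Origin: on its underside
- marker: black marker 110 mm long, 16 mm thick, lying at the right, loose. Origin: on its underside, mid-length

How it is judged:
On the way, in this order (a step that is already met when the one before it is completed fails the run):
1. stud 1 is pressed down (over 5.5 of 7 mm) (value of joint stud1 above 0.0055 m), for 0.1 s.
2. stud 2 is pressed down (over 5.5 of 7 mm) (value of joint stud2 above 0.0055 m), for 0.1 s.
3. stud 3 is pressed down (over 5.5 of 7 mm) (value of joint stud3 above 0.0055 m), for 0.1 s.
4. stud 4 is pressed down (over 5.5 of 7 mm) (value of joint stud4 above 0.0055 m), for 0.1 s.
5. stud 5 is pressed down (over 5.5 of 7 mm) (value of joint stud5 above 0.0055 m), for 0.1 s.
6. stud 6 is pressed down (over 5.5 of 7 mm) (value of joint stud6 above 0.0055 m), for 0.1 s.
At the end, for the whole second after the job is handed in: all six studs are pressed down by more than 5.5 of their 7 mm; the tub stands level, at rest and within 30 mm of where it started; every other loose thing is within 30 mm of where it was (value of joint each of stud1, stud2, stud3, stud4, stud5, stud6 above 0.0055 m and distance of each of tub, sealed_tub, tin, sweet_box, jar, label_roll, carton, scoop, marker from where it was at the start of the episode below 0.03 m and angle between tub's own z axis and vertical below 0.05 rad and linear speed of tub below 0.01 m/s); the robot touches nothing.
It fails at once if the tub is lifted or tipped (height (world z) of tub above 0.012 m or angle between tub's own z axis and vertical above 0.12 rad).
It fails at once if the tub is shoved over 30 mm (distance of tub from where it was at the start of the episode above 0.03 m).
It fails at once if the lid is pressed with more than 40 N (contact force between any of the fingers, the arm and tub above 40 N).
It fails at once if the tin, the sealed tub or any other loose thing is lifted or moved over 30 mm (distance of any of sealed_tub, tin, sweet_box, jar, label_roll, carton, scoop, marker from where it was at the start of the episode above 0.03 m).
It also fails if it takes over 48 s, if anything falls off the work surface, if the arm or the gripper's body presses on something with over 40 N, if the wrist force passes 120 N, or if a joint passes its speed limit or range.

## Working session

There is one attempt and no reset: what is moved stays moved. The work goes in short steps, Python scripts to look and compute and a shell command to move; the robot and the scene stay as the last step left them, time stands still between calls to the robot, and variables do not carry over. Pictures are saved under pics/ and viewed, at most 10 in all, crops included, and the job is handed in when it is done.

```bash
mkdir -p pics; python3 - <<'E'
from station import *
import cv2
for n in("scene","side","wrist"):
    c=camera_info(n);print(n,{k:(v if k!='T' else [list(map(lambda a:round(float(a),4),r)) for r in v]) for k,v in c.items()})
    cv2.imwrite(f"pics/{n}.png",snapshot(n)[:,:,::-1])
o=observe();print(o["time"],o["tool_pos"],o["ee_rot"],o["width"])
E
```

```text
scene {'fx': 473.43201723296283, 'fy': 473.43201723296283, 'cx': 311.33983517179826, 'cy': 235.42652333731326, 'T': [[-0.5003, -0.6523, 0.5693, 1.1], [0.8658, -0.3752, 0.331, 0.3074], [-0.0023, 0.6586, 0.7525, 0.8316], [0.0, 0.0, 0.0, 1.0]]}
side {'fx': 440.21268444448776, 'fy': 440.21268444448776, 'cx': 326.59521847336276, 'cy': 239.57363318557404, 'T': [[0.8113, 0.378, -0.446, 0.1301], [-0.5846, 0.5209, -0.622, -0.6106], [-0.0028, 0.7654, 0.6436, 0.7159], [0.0, 0.0, 0.0, 1.0]]}
wrist {'fx': 371.86107460092813, 'fy': 371.86107460092813, 'cx': 316.06368577375616, 'cy': 240.15802676464716, 'T': [[1.0, 0.0001, 0.0024, 0.6252], [-0.0007, 0.9717, 0.2362, 0.0649], [-0.0023, -0.2362, 0.9717, 0.3824], [0.0, 0.0, 0.0, 1.0]]}
0.15 [6.24656210e-01 3.13928810e-05 2.36030458e-01] [[-1.06673891e-05  9.99999459e-01 -1.04042838e-03]
 [ 1.00000000e+00  1.06817218e-05  1.37702502e-05]
 [ 1.37813563e-05 -1.04042823e-03 -9.99999459e-01]] 0.09128232374530598
```

View pics/scene.png

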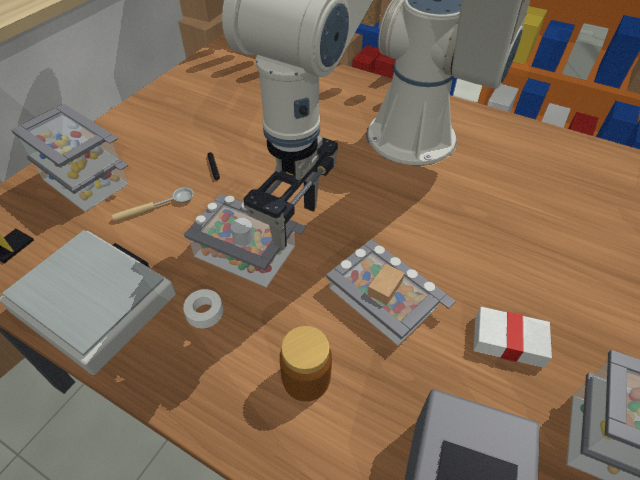

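View pics/wrist.png

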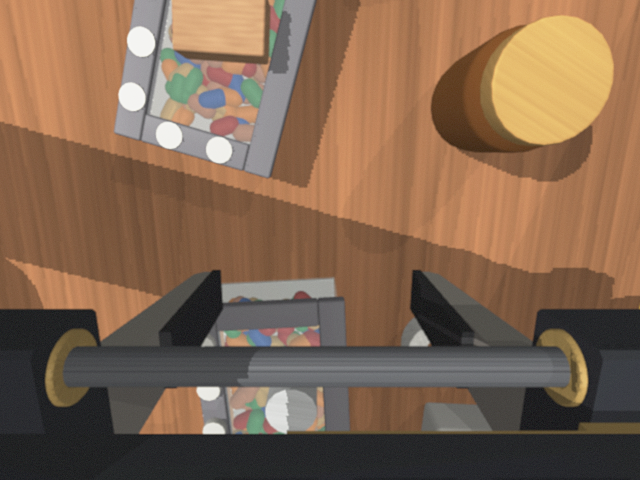

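View pics/side.png

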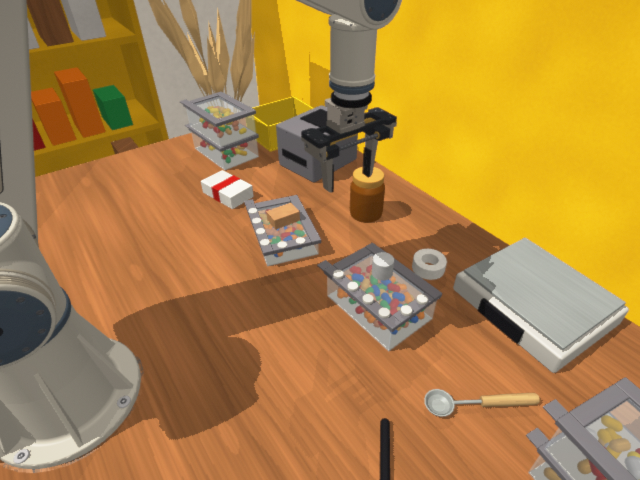

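```bash
cat >h.py <<'E'
import cv2,numpy as np
from station import *
R=np.array([[-58,66],[-58,22],[-58,-22],[-58,-66],[-22,-88],[22,-88]])/1000
def ray(c,uv,z):
    T=np.array(c["T"]);d=np.array([(uv[0]-c["cx"])/c["fx"],-(uv[1]-c["cy"])/c["fy"],-1])
    d=T[:3,:3]@d;o=T[:3,3];return (o+d*(z-o[2])/d[2])[:2]
def proj(c,p):
    T=np.array(c["T"]);q=T[:3,:3].T@(np.array(p)-T[:3,3])
    return np.array([c["cx"]+c["fx"]*q[0]/-q[2],c["cy"]-c["fy"]*q[1]/-q[2]])
def fit(R,P):
    r=R-R.mean(0);p=P-P.mean(0);a=np.arctan2((r[:,0]*p[:,1]-r[:,1]*p[:,0]).sum(),(r*p).sum())
    M=np.array([[np.cos(a),-np.sin(a)],[np.sin(a),np.cos(a)]]);return a,M,P.mean(0)-M@R.mean(0)
E
python3 - <<'E'
from h import *
for n,box in(("side",(310,240,450,350)),("scene",(180,190,310,260))):
    im=cv2.imread(f"pics/{n}.png");hsv=cv2.cvtColor(im,cv2.COLOR_BGR2HSV)
    m=cv2.inRange(hsv,(0,0,185),(180,45,255));x0,y0,x1,y1=box
    k=np.zeros_like(m);k[y0:y1,x0:x1]=m[y0:y1,x0:x1]
    N,_,s,c=cv2.connectedComponentsWithStats(k)
    for i in range(1,N):
        if s[i,4]>8: print(n,s[i],c[i].round(1),ray(camera_info(n),c[i],.0885).round(4))
im=cv2.imread("pics/side.png")[235:355,300:460]
cv2.imwrite("pics/crop.png",cv2.resize(im,None,fx=5,fy=5,interpolation=2))
E
```

```text
side [415 249  30  21 249] [428.7 258.5] [ 0.7025 -0.1807]
side [372 254  17  13 111] [379.1 261. ] [ 0.613  -0.1253]
side [333 271  11   6  51] [338.2 273.5] [ 0.5214 -0.1049]
side [347 282  11   8  73] [352.2 285.3] [ 0.524  -0.1474]
side [363 294  10   8  71] [367.5 297.7] [ 0.5272 -0.1903]
side [416 294  12   9  76] [421.1 298.1] [ 0.6097 -0.2511]
side [401 305  11   9  82] [405.8 309.1] [ 0.5667 -0.2541]
side [379 308  11   8  80] [383.8 311.5] [ 0.5296 -0.2345]
side [355 319  11  10  13] [360.5 324.3] [ 0.4758 -0.2325]
side [380 342   6   6   9] [383.  344.7] [ 0.479  -0.2897]
scene [225 196   9   6  40] [229.2 198.5] [ 0.5343 -0.234 ]
scene [208 203   9   6  44] [211.8 205.6] [ 0.5716 -0.2538]
scene [196 216   9   6  40] [200.4 218.2] [ 0.6144 -0.2515]
scene [235 218  17   9  83] [243.7 221.6] [ 0.5759 -0.1648]
```

View pics/crop.png

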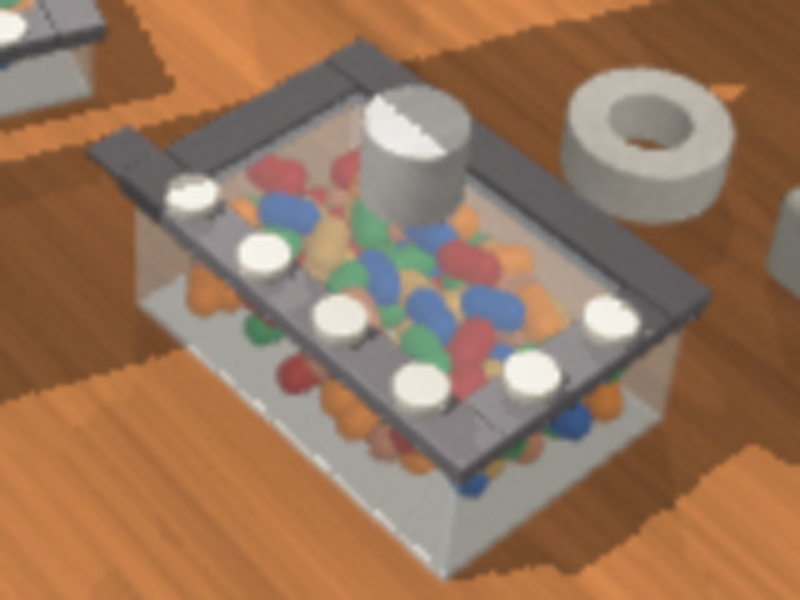

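```bash
python3 - <<'E'
from h import *
P=np.array([[.5214,-.1049],[.524,-.1474],[.5272,-.1903],[.5296,-.2345],[.5667,-.2541],[.6097,-.2511]])
Q=np.array([[.5343,-.234],[.5716,-.2538],[.6144,-.2515]])
P=P+(Q-P[3:]).mean(0)/2
a,M,t=fit(R,P);F=R@M.T+t
print(a,t,F.round(4).tolist(),(np.linalg.norm(F-P,axis=1)*1e3).round(1))
E
```

```text
0.06314056995187978 [ 0.58555539 -0.16526864] [[0.5235, -0.1031], [0.5263, -0.147], [0.5291, -0.1909], [0.5318, -0.2348], [0.5692, -0.2545], [0.6131, -0.2517]] [1.8 0.4 0.8 0.4 0.5 1.2]
```

```bash
python3 -m pendant '[[[-0.025,-0.026,-0.02,0,0,0],[-0.025,-0.026,-0.02,0,0,0],[-0.025,-0.026,-0.02,0,0,0],[-0.025,-0.026,-0.02,0,0,0],[-0.025,-0.026,-0.02,0,0,0],[-0.025,-0.026,-0.03,0,0,0],[-0.026,-0.025,-0.04,0,0,0],[-0.026,-0.025,-0.042,0,0,0],[0,0,0,0,0,0],[0,0,0,0,0,0]]]' 1; python3 - <<'E'
from h import *
for n in("scene","side","wrist"):cv2.imwrite(f"pics/{n}2.png",snapshot(n)[:,:,::-1])
a=cv2.imread("pics/side2.png")[200:350,300:440];b=cv2.imread("pics/scene2.png")[150:300,180:320]
cv2.imwrite("pics/c2.png",cv2.resize(np.hstack([a,b]),None,fx=2.8,fy=2.8,interpolation=2))
E
```

```text
time: 1.15
tool_pos: [0.5242, -0.103, 0.1308]
ee_rot: [[0.001, 1.0, -0.0], [1.0, -0.001, 0.0], [0.0, -0.0, -1.0]]
contact_force: [-0.4, 0.6, 0.6]
width: 0.0138
gripper_force: 0.0
```

View pics/c2.png

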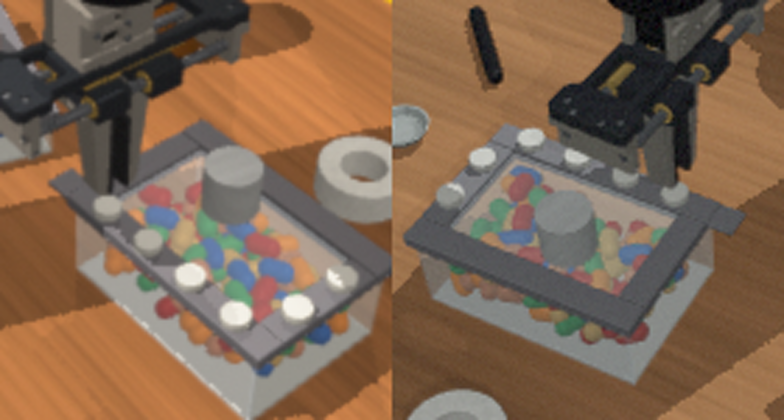

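```bash
python3 -m pendant '[[[0,0,0,0,0,0],[0,0,0,0,0,0],[0,0,-0.005,0,0,0],[0,0,-0.005,0,0,0],[0,0,-0.005,0,0,0],[0,0,-0.005,0,0,0],[0,0,-0.005,0,0,0],[0,0,-0.005,0,0,0],[0,0,0,0,0,0],[0,0,0,0,0,0]]]' 1; python3 - <<'E'
from h import *
from station import *
im=cv2.imread("pics/scene2.png");m=cv2.inRange(cv2.cvtColor(im,cv2.COLOR_BGR2HSV),(0,0,150),(180,50,255))
N,_,s,c=cv2.connectedComponentsWithStats(m)
for i in range(1,N):
    if 190<c[i][0]<300 and 190<c[i][1]<230 and s[i,4]>15: print(s[i],c[i].round(1),ray(camera_info("scene"),c[i],.0885).round(4))
E
```

```text
time: 2.3
tool_pos: [0.524, -0.103, 0.1155]
ee_rot: [[-0.0, 1.0, -0.0], [1.0, 0.0, 0.0], [0.0, -0.0, -1.0]]
contact_force: [-0.6, 0.4, -0.2]
width: 0.0006
gripper_force: 0.0
[225 196   9   6  49] [229.1 198.6] [ 0.5347 -0.2341]
[208 202   9   8  54] [212.  205.6] [ 0.5714 -0.2535]
[241 203   9   6  35] [244.9 205.8] [ 0.5357 -0.1901]
[206 207  24  21  84] [215.8 218.5] [ 0.5986 -0.2221]
[231 209  49  27 276] [256.5 222.3] [ 0.5641 -0.1397]
[199 215   7   5  18] [202.5 216.6] [ 0.6084 -0.2505]
```

```bash
python3 -m pendant '[[[0,0,-0.004,0,0,0],[0,0,-0.004,0,0,0],[0,0,-0.004,0,0,0],[0,0,-0.003,0,0,0],[0,0,-0.003,0,0,0],[0,0,-0.002,0,0,0],[0,0,-0.001,0,0,0],[0,0,-0.001,0,0,0],[0,0,0,0,0,0],[0,0,0,0,0,0]]]' 1
```

```text
time: 3.3
tool_pos: [0.524, -0.103, 0.1045]
ee_rot: [[-0.0, 1.0, 0.0], [1.0, 0.0, -0.0], [-0.0, 0.0, -1.0]]
contact_force: [-0.4, 0.4, 1.6]
width: 0.0003
gripper_force: 1.2
```

```bash
python3 -m pendant '[[[0,0,-0.001,0,0,0],[0,0,0,0,0,0],[0,0,0,0,0,0],[0,0,-0.001,0,0,0],[0,0,0,0,0,0],[0,0,0,0,0,0],[0,0,0,0,0,0],[0,0,0,0,0,0],[0,0,0,0,0,0],[0,0,0,0,0,0]]]' 1
```

```text
time: 4.3
tool_pos: [0.5241, -0.103, 0.1039]
ee_rot: [[-0.0, 1.0, 0.0], [1.0, 0.0, -0.0], [-0.0, 0.0, -1.0]]
contact_force: [-2.1, -0.6, 5.5]
width: 0.0007
gripper_force: 3.3
```

```bash
python3 -m pendant '[[[0,0,-0.001,0,0,0],[0,0,0,0,0,0],[0,0,-0.001,0,0,0],[0,0,0,0,0,0],[0,0,0,0,0,0],[0,0,0.01,0,0,0],[0,0,0.01,0,0,0],[0,0,0.01,0,0,0],[0,0,0,0,0,0],[0,0,0,0,0,0]]]' 1; python3 - <<'E'
from h import *
for n in("scene","side"):cv2.imwrite(f"pics/{n}3.png",snapshot(n)[:,:,::-1])
a=cv2.imread("pics/side3.png")[230:330,310:440];b=cv2.imread("pics/scene3.png")[180:280,180:310]
cv2.imwrite("pics/c3.png",cv2.resize(np.hstack([a,b]),None,fx=3,fy=3,interpolation=2))
E
```

```text
time: 5.3
tool_pos: [0.524, -0.103, 0.1176]
ee_rot: [[-0.0, 1.0, 0.0], [1.0, 0.0, -0.0], [-0.0, 0.0, -1.0]]
contact_force: [-0.8, -0.1, -0.8]
width: 0.0003
gripper_force: 0.0
```

View pics/c3.png

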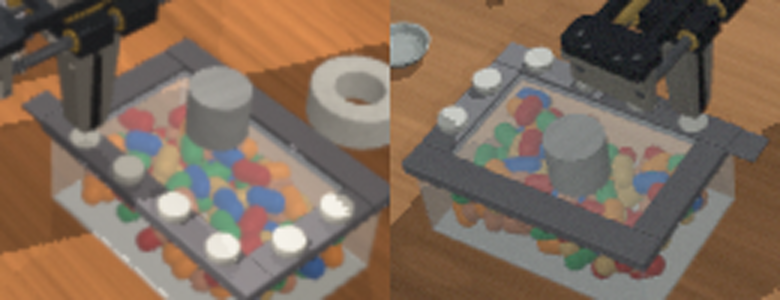

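```bash
python3 -m pendant '[[[0.002,-0.03,0,0,0,0],[0.001,-0.029,0,0,0,0],[0.001,-0.029,0,0,0,0],[0,0,-0.006,0,0,0],[0,0,-0.006,0,0,0],[0,0,-0.005,0,0,0],[0,0,-0.005,0,0,0],[0,0,-0.004,0,0,0],[0,0,-0.003,0,0,0],[0,0,0,0,0,0]]]' 1
```

```text
time: 6.4
tool_pos: [0.526, -0.1469, 0.1038]
ee_rot: [[-0.001, 1.0, -0.0], [1.0, 0.001, -0.0], [-0.0, -0.0, -1.0]]
contact_force: [-5.1, -1.6, 12.2]
width: 0.0005
gripper_force: 6.3
```

```bash
python3 -m pendant '[[[0,0,0,0,0,0],[0,0,0.01,0,0,0],[0,0,0.01,0,0,0],[0,0,0.01,0,0,0],[0,0,0,0,0,0],[0.002,-0.03,0,0,0,0],[0.002,-0.029,0,0,0,0],[0.002,-0.029,0,0,0,0],[0,0,-0.004,0,0,0],[0,0,-0.004,0,0,0]]]' 1; python3 -m pendant '[[[0,0,-0.004,0,0,0],[0,0,-0.004,0,0,0],[0,0,-0.004,0,0,0],[0,0,-0.003,0,0,0],[0,0,-0.003,0,0,0],[0,0,-0.002,0,0,0],[0,0,-0.002,0,0,0],[0,0,0,0,0,0],[0,0,0,0,0,0],[0,0,0,0,0,0]]]' 1
```

```text
time: 7.4
tool_pos: [0.5288, -0.1917, 0.1137]
ee_rot: [[0.002, 1.0, -0.0], [1.0, -0.002, 0.0], [0.0, -0.0, -1.0]]
contact_force: [-0.2, 0.4, -0.2]
width: 0.0003
gripper_force: 0.0
time: 8.4
tool_pos: [0.5288, -0.1908, 0.1038]
ee_rot: [[0.0, 1.0, -0.0], [1.0, -0.0, 0.0], [0.0, -0.0, -1.0]]
contact_force: [-5.3, 1.8, 12.4]
width: 0.0003
gripper_force: 6.5
```

Stud 3 is at its stop (12 N). Next is stud 4: (+2.7, -44) mm.

```bash
python3 -m pendant '[[[0,0,0,0,0,0],[0,0,0.01,0,0,0],[0,0,0.01,0,0,0],[0,0,0.01,0,0,0],[0,0,0,0,0,0],[0.002,-0.03,0,0,0,0],[0.002,-0.029,0,0,0,0],[0.002,-0.029,0,0,0,0],[0,0,-0.004,0,0,0],[0,0,-0.004,0,0,0]]]' 1; python3 -m pendant '[[[0,0,-0.004,0,0,0],[0,0,-0.004,0,0,0],[0,0,-0.004,0,0,0],[0,0,-0.003,0,0,0],[0,0,-0.003,0,0,0],[0,0,-0.002,0,0,0],[0,0,-0.002,0,0,0],[0,0,0,0,0,0],[0,0,0,0,0,0],[0,0,0,0,0,0]]]' 1
```

```text
time: 9.4
tool_pos: [0.5317, -0.2357, 0.1136]
ee_rot: [[0.002, 1.0, -0.0], [1.0, -0.002, 0.0], [0.0, -0.0, -1.0]]
contact_force: [-0.2, 0.7, 0.3]
width: 0.0004
gripper_force: 0.0
time: 10.4
tool_pos: [0.5318, -0.2347, 0.1038]
ee_rot: [[-0.0, 1.0, -0.0], [1.0, 0.0, 0.0], [0.0, -0.0, -1.0]]
contact_force: [-5.2, 3.5, 13.4]
width: 0.0002
gripper_force: 6.3
```

Stud 5: (+37.4, -19.8) mm, which is shares (0.075, -0.040). Before moving on I'll check that the tub hasn't drifted.

```bash
python3 -m pendant '[[[0,0,0,0,0,0],[0,0,0.01,0,0,0],[0,0,0.01,0,0,0],[0,0,0.01,0,0,0],[0,0,0,0,0,0],[0.025,-0.014,0,0,0,0],[0.025,-0.013,0,0,0,0],[0.025,-0.013,0,0,0,0],[0,0,0,0,0,0],[0,0,0,0,0,0]]]' 1; python3 - <<'E'
from h import *
for n in("scene","side"):cv2.imwrite(f"pics/{n}4.png",snapshot(n)[:,:,::-1])
a=cv2.imread("pics/side4.png")[230:330,310:440];b=cv2.imread("pics/scene4.png")[180:280,180:310]
cv2.imwrite("pics/c4.png",cv2.resize(np.hstack([a,b]),None,fx=3,fy=3,interpolation=2))
E
```

```text
time: 11.4
tool_pos: [0.569, -0.2548, 0.1177]
ee_rot: [[-0.0, 1.0, -0.001], [1.0, 0.0, 0.0], [0.0, -0.001, -1.0]]
contact_force: [0.8, -0.4, -0.8]
width: 0.0004
gripper_force: 0.0
```

View pics/c4.png

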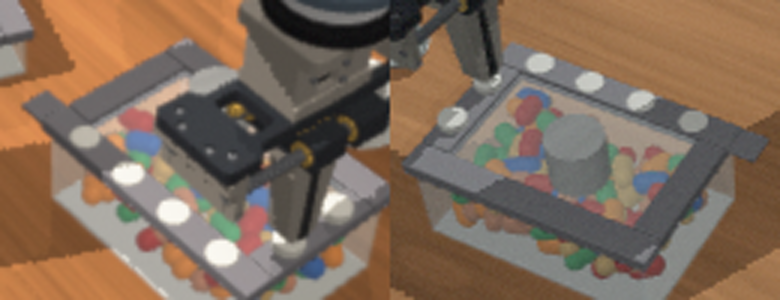

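Studs 1–4 are flat, studs 5 and 6 still stand, and the tub and tin haven't moved. The finger is over stud 5 (scene crop 487,85).

```bash
python3 -m pendant '[[[0,0,-0.005,0,0,0],[0,0,-0.005,0,0,0],[0,0,-0.005,0,0,0],[0,0,-0.005,0,0,0],[0,0,-0.004,0,0,0],[0,0,-0.003,0,0,0],[0,0,-0.003,0,0,0],[0,0,0,0,0,0],[0,0,0,0,0,0],[0,0,0,0,0,0]]]' 1; python3 -m pendant '[[[0,0,0,0,0,0],[0,0,0.01,0,0,0],[0,0,0.01,0,0,0],[0,0,0.01,0,0,0],[0,0,0,0,0,0],[0.03,0.002,0,0,0,0],[0.029,0.002,0,0,0,0],[0.029,0.002,0,0,0,0],[0,0,-0.004,0,0,0],[0,0,-0.004,0,0,0]]]' 1
```

```text
time: 12.5
tool_pos: [0.5693, -0.2549, 0.1038]
ee_rot: [[0.0, 1.0, -0.0], [1.0, -0.0, 0.0], [0.0, -0.0, -1.0]]
contact_force: [-4.4, 2.4, 11.5]
width: 0.0004
gripper_force: 5.7
time: 13.5
tool_pos: [0.613, -0.2519, 0.1136]
ee_rot: [[-0.0, 1.0, -0.001], [1.0, 0.0, 0.0], [0.0, -0.001, -1.0]]
contact_force: [0.4, 0.6, 0.2]
width: 0.0004
gripper_force: 0.0
```

```bash
python3 -m pendant '[[[0,0,-0.004,0,0,0],[0,0,-0.004,0,0,0],[0,0,-0.004,0,0,0],[0,0,-0.003,0,0,0],[0,0,-0.003,0,0,0],[0,0,-0.002,0,0,0],[0,0,-0.002,0,0,0],[0,0,0,0,0,0],[0,0,0,0,0,0],[0,0,0,0,0,0]]]' 1
```

```text
time: 14.5
tool_pos: [0.6133, -0.2521, 0.1038]
ee_rot: [[-0.0, 1.0, -0.0], [1.0, 0.0, -0.0], [-0.0, -0.0, -1.0]]
contact_force: [-5.3, 0.5, 10.4]
width: 0.0006
gripper_force: 5.3
```

All six are at their stops. I'll retract straight up and check.

```bash
python3 -m pendant '[[[0,0,0,0,0,0],[0,0,0.01,0,0,0],[0,0,0.02,0,0,0],[0,0,0.04,0,0,0],[0,0,0.05,0,0,0],[0,0,0.05,0,0,0],[0,0,0.05,0,0,0],[0,0,0.04,0,0,0],[0,0,0,0,0,0],[0,0,0,0,0,0]]]' 1; python3 - <<'E'
from h import *
for n in("scene","side"):cv2.imwrite(f"pics/{n}5.png",snapshot(n)[:,:,::-1])
a=cv2.imread("pics/side5.png")[230:350,310:440];b=cv2.imread("pics/scene5.png")[180:300,180:310]
cv2.imwrite("pics/c5.png",cv2.resize(np.hstack([a,b]),None,fx=3,fy=3,interpolation=2))
E
```

```text
time: 15.5
tool_pos: [0.6137, -0.252, 0.2333]
ee_rot: [[-0.0, 1.0, 0.001], [1.0, 0.0, -0.0], [-0.0, 0.001, -1.0]]
contact_force: [-1.3, -1.1, 0.2]
width: 0.0005
gripper_force: 0.0
```

View pics/c5.png

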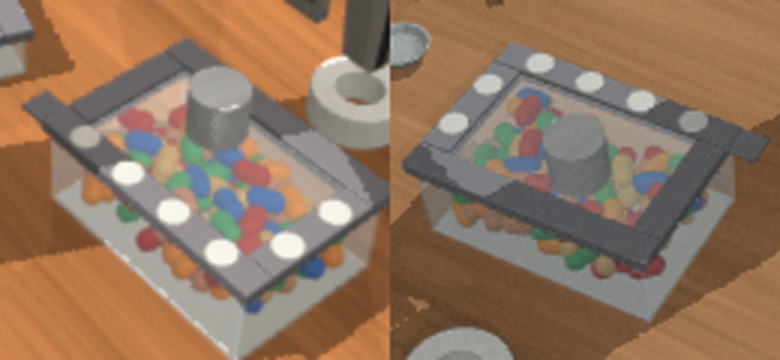

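All six studs are flat in both views, and the tub and tin are where they were.

```bash
python3 -c "from station import *; print(sign_off())"
```

```text
the job is handed in; nothing more can be done
None
```

I pressed all six studs down in order and handed the job in at about 15.6 s; the last pictures show them flat with the tub and tin unmoved, and wrist force read at most about 13 N, though sign-off returned no verdict.

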